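Roll a lamp tube into the V-rest and up to its stop

TASK

Without picking it up, roll the brass tube by its side along the bench with the fingers, up the ramp and over the crest, so that it drops into the V of the metal rest. Then push on the tube's end that is away from the red stop, and slide it along the V until its other end is right against the stop, and leave it lying there. Do not lift, carry or tip the tube up, and do not disturb the other things on the bench.

Things in the scene. Friction and masses are not known exactly. Their poses are not given: they have to be found in the camera images.
- tube: polished brass tube, black end plugs, loose: diameter 40 mm, length 150 mm, 0.15 to 0.31 kg, lying on its side before the ramp, up to 0.25 rad askew to the rest. Origin at its centre on its axis; its y axis runs along the tube, x and z turn as it rolls. Slippery (friction 0.35); rolls easily, and back down the ramp if let go there. Squares itself to two spread fingers pushing it. Either end may meet the stop
- v_rest: low metal V-rest fixed to the bench, 260 mm long along its y. Origin at bench level under the bottom line of the V, midway along it; z up; x from the ramp to the V, away from the robot. V bottom 3 mm high at x = 0; both dark faces slope 30 degrees, the far one up to 27 mm high at x = 42 mm, then a flat green rail to x = 67 mm. A tube in the V has its axis 26 mm above the bench over x = 0
- ramp_foot (a point): foot of the green ramp, at bench level, midway along the rest: x = -85 mm, y = 0 of the V-rest. The ramp rises evenly from here to the crest over the full length of the rest
- crest (a point): crest between the ramp and the V, 14 mm high, midway along the rest: x = -19 mm, y = 0 of the V-rest; from here the near face of the V falls to the V bottom
- stop_face (a point): inner face of the red end stop that stands across the V at its +y end: x = 0, y = +120 mm of the V-rest, 26 mm high. The stop is 10 mm thick, 48 mm high and reaches from x = -14 to 46 mm. The -y end of the V is open. A tube against the stop has its centre at y = +45 mm
- multimeter: dark multimeter, 145x70x43 mm, loose bystander; origin at the centre of its underside
- heat_sink_lit: small finned aluminium heat sink, 40x60x10 mm, loose bystander; origin at the centre of its underside
- tape_yellow: roll of yellow tape lying flat, 58 mm across, 19 mm high, loose bystander; origin at the centre of its underside
- marker_blue: white marker pen with a blue cap, 135x15x16 mm, loose bystander; origin at the centre of its underside
- screwdriver_small: small screwdriver with a red handle, 144x17x17 mm, loose bystander; origin at the centre of its underside
- croc_red: red crocodile clip, 52x11x11 mm, loose bystander; origin at the centre of its underside
Mind the look-alikes: they are no part of the job. Several things have the shape of the tube; the one meant has the colours described above.

How it is judged:
On the way, in this order (a step that is already met when the one before it is completed fails the run):
1. the tube rolls along: it has turned well over about its own axis while down on the bench or the ramp (angle between tube's own z axis and vertical above 1.2 rad and height (world z) of tube below 0.036 m and x of tube in the frame of v_rest below -0.015 m), for 0.04 s.
2. the tube rests on the ramp on its way up (x of tube in the frame of v_rest between -0.07 and -0.012 m and height (world z) of tube below 0.038 m and contact force between tube and v_rest above 0.2 N), for 0.04 s.
3. the tube lies in the V (x of tube in the frame of v_rest between -0.004 and 0.004 m and z of tube in the frame of v_rest between 0.022 and 0.03 m and angle between the y axis of tube and the y axis of v_rest, either way round below 0.05 rad), for 0.2 s.
At the end, for the whole second after the job is handed in: the tube lies at rest in the V (axis within 4 mm of its seat, aligned within 0.05 rad) with its end within 4 mm of the red stop (all of step 3 and y of tube in the frame of v_rest between 0.041 and 0.048 m and linear speed of tube below 0.01 m/s and angular speed of tube below 0.2 rad/s); the robot touches nothing.
It fails at once if the tube is lifted or carried (height (world z) of tube above 0.052 m or (x of tube in the frame of v_rest below -0.06 m and height (world z) of tube above 0.034 m)).
It fails at once if the tube is tipped up on one end (angle between tube's own y axis and vertical below 1.35 rad).
It fails at once if a bystander is moved by more than 15 mm (distance of any of multimeter, heat_sink_lit, tape_yellow, marker_blue, screwdriver_small, croc_red from where it was at the start of the episode above 0.015 m).
It also fails if it takes over 58 s, if anything falls off the work surface, if the arm or the gripper's body presses on something with over 40 N, if the wrist force passes 120 N, or if a joint passes its speed limit or range.

ROBOT

A 6-joint arm with a two-finger parallel gripper is mounted at the origin on a cart in front of the work surface, level with it; the furniture and walls round the work are solid. World frame = base frame: x ahead of the robot, y to its left, z up, the work surface at z = 0. Lengths are in m, angles in rad, forces in N, time in s.
With the tool pointing down it reaches from about 0.225 to 0.875 m from the base axis. Payload 3.4 kg.
Tool frame: the origin (TCP) lies between the finger pads; the fingertips stand 19 mm ahead of it and the grasp point (between the pads) is the TCP; z points along the fingers, y is the line along which they close (so a half turn about z gives the same grasp; the last joint's range is limited). The gripper opens to 85 mm and grips with 20 to 120 N. Pads are 22 mm wide; open, the fingers measure 114 mm over their backs; the gripper's body (76 mm by 85 mm) begins 54 mm behind the grasp point. The pads swing forward as they close: fully open they stand 13 mm farther back than shut.
Start: joints at [-1.445, 0.276, 1.505, -0, 1.361, -0.121], TCP at [0.14, -0.558, 0.25] pointing down, gripper open.
Joint ranges: [-2.89, 2.89], [-0.75, 2.08], [0.22, 2.7], [-1.18, 4.32], [0.11, 2.71], [-2.7, 2.7]. Speed limits (rad/s): [2.57, 2.57, 3.14, 3.14, 3.14, 3.14].

INTERFACE

Orientations are given as a unit quaternion [w, x, y, z].
In Python, from rig import get_state, imaging, ticket gives the robot as it stands. The module is installed in compiled form; this text tells all that it offers.
- The arm moves only by the shell command python3 -m inch 'ROWS' [FORCE]. ROWS is JSON, a list of rows, each an object with "claw": the opening, from -1 (shut) to 1 (fully open); "travel": the shift along the world's x, y, z in units of 200 mm (1.0 is 200 mm), a list of three; "turn": the turn about the world's z in units of 180 degrees (1.0 is 180 degrees). A call has 1 to 5 rows; each row is the pose to reach, as a shift and turn from the pose commanded when the call began, turning the shorter way round; what a row does not reach only later rows make up. A row lasts 1/10 s, in which the tool goes at most 50 mm and 8.59 degrees, less where a joint would pass 70% of its speed; a pose out of reach is approached as far as the arm can. A call with a number of a shift or a turn outside -1 to 1 is refused whole. A call with a gripper value outside its range is refused whole. The fingers move at their own pace and stop on an object; FORCE is the grip in N (left out, the last holds). Time passes only in rows, so rows that repeat a pose let the fingers close. It gives the time, the measured TCP pose, the force, the opening and the grip force at its end, in the units of the state.
- get_state(): the state, without advancing time (a new reading comes with each control period).
- imaging.get_image(name): name is "scene" or "top" or "wrist"; returns the picture (420x560x3 uint8, red, green, blue); there is no depth.
- imaging.camera_params(name): a dict with "camera_matrix" (3x3 intrinsics, pixels), "cam_to_world" (4x4, takes a point from camera to world coordinates); the wrist camera has in their place "T_tool_cam" (4x4, takes a point from camera to tool coordinates, whose origin is the TCP and whose axes are the flange's). Camera axes: x right, y down, z forward; pixel columns grow to the right and rows downward; lengths in m; the calibration is good to about 2 mm. A picture is of the moment at which its call begins: read the wrist's pose just before it. camera_params takes no time and is no camera call.
- ticket.sign_off(): hands the job in; it is judged then, once.
The state is a dict: "clock": time; "qpos": joint angles; "qd": joint speeds; "effort": joint torques, N m; "position": TCP position; "ee_rot": TCP orientation; "contact_force": force on the tool from outside, world axes, zero at the start; "moment": the same for the moment, N m; "width": finger opening in m; "gripper_force": force on a finger pad.
Only numpy, scipy, OpenCV 4.12 (cv2) and the standard library are available. Lean on these libraries where they do the work, as an engineer would, in place of code of your own. Each camera call takes 0.05 s, during which the arm holds its last target. There are 200 camera calls.

## Working session

There is one attempt and no reset: what is moved stays moved. The work goes in short steps, Python scripts to look and compute and a shell command to move; the robot and the scene stay as the last step left them, time stands still between calls to the robot, and variables do not carry over. Pictures are saved under pics/ and viewed, at most 13 in all, crops included, and the job is handed in when it is done.

```bash
mkdir -p pics; python3 - <<'E'
from rig import get_state, imaging
import cv2,numpy as np
for n in ("top","scene"):
    im=imaging.get_image(n); cv2.imwrite(f"pics/{n}0.png",im[:,:,::-1])
    p=imaging.camera_params(n); print(n,{k:np.round(v,4).tolist() for k,v in p.items()})
s=get_state(); print(s)
E
```

```text
top {'camera_matrix': [[492.95, 0.0, 283.0867], [0.0, 492.95, 210.256], [0.0, 0.0, 1.0]], 'cam_to_world': [[-0.001, -0.9833, 0.182, 0.2411], [-1.0, 0.0011, 0.0007, -0.006], [-0.0009, -0.182, -0.9833, 1.3283], [0.0, 0.0, 0.0, 1.0]]}
scene {'camera_matrix': [[441.6998, 0.0, 273.6196], [0.0, 441.6998, 210.2641], [0.0, 0.0, 1.0]], 'cam_to_world': [[-0.8605, -0.3123, 0.4024, 0.0048], [-0.5094, 0.5176, -0.6875, 0.8016], [0.0064, -0.7966, -0.6045, 0.7906], [0.0, 0.0, 0.0, 1.0]]}
{'clock': 0.1, 'qpos': array([-1.44504064e+00,  2.76546217e-01,  1.50603490e+00,  7.76737375e-07,
        1.36068999e+00, -1.21029158e-01]), 'qd': array([-1.55340558e-03, -1.20763953e-03, -3.37863106e-03,  2.96623127e-03,
        1.25702835e-03, -7.66354393e-05]), 'effort': array([ 4.39117784e-04, -4.17700446e+01, -2.46404636e+01, -2.50555713e-04,
        5.78624080e-03, -6.05767596e-06]), 'position': array([ 0.14038747, -0.55713675,  0.24950663]), 'ee_rot': array([-8.39222052e-04,  9.92396470e-01,  1.23079414e-01, -1.60354640e-06]), 'contact_force': array([-0.42286364,  0.05701632,  1.03615232]), 'moment': array([-0.00856673,  0.03624629, -0.00241785]), 'gripper_force': 0.0, 'width': 0.08539065100393327}
```

View pics/top0.png

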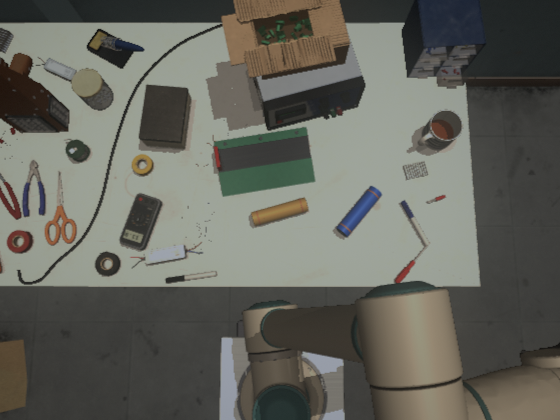

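View pics/scene0.png

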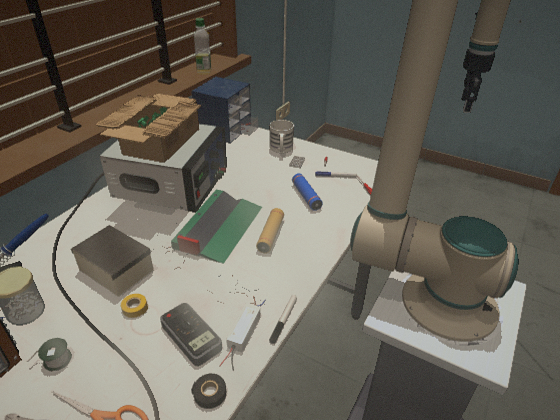

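```bash
python3 - <<'E'
import cv2,numpy as np
a=cv2.imread("pics/top0.png")[115:245,200:330]; b=cv2.imread("pics/scene0.png")[180:270,165:295]
a=cv2.resize(a,None,fx=4.5,fy=4.5,interpolation=cv2.INTER_CUBIC)
cv2.imwrite("pics/crop.png",a)
E
```

```text
(no output)
```

View pics/crop.png

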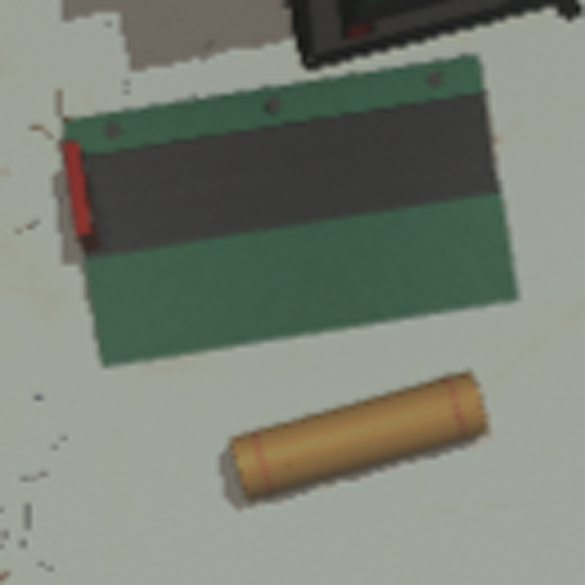

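```bash
cat > h.py <<'E'
import numpy as np
from rig import imaging
def px2w(u,v,z,name="top"):
    p=imaging.camera_params(name);K=p["camera_matrix"];T=p["cam_to_world"]
    d=T[:3,:3]@np.linalg.solve(K,[u,v,1.]);o=T[:3,3]
    return o+d*(z-o[2])/d[2]
E
python3 - <<'E'
from h import *
import cv2
c=lambda x,y,z:px2w(200+(x+.5)/4.5-.5,115+(y+.5)/4.5-.5,z)
fl,fr=c(103,366,0),c(518,298,0); rl,rr=c(64,119,.027),c(482,55,.027)
print(fl,fr,rl,rr)
y=(fl-fr)+(rl-rr); y/=np.linalg.norm(y); x=np.array([y[1],-y[0],0])
print("yaw",np.arctan2(x[1],x[0]),np.linalg.norm(fl-fr),np.linalg.norm(rl-rr))
o=((fl+fr)/2+.085*x+(rl+rr)/2-.067*x)/2; o[2]=0
print("depth",((rl+rr)-(fl+fr))@x/2, "origin",o)
tl,tr=c(236,470,.02),c(483,403,.02)
R=np.array([x,y])
print("tube",tl,tr,np.linalg.norm(tl-tr),"yaw",np.arctan2(-(tl-tr)[0],(tl-tr)[1]),"in rest",R@((tl+tr)/2-o))
a=cv2.imread("pics/scene0.png")[165:265,170:330]
cv2.imwrite("pics/crop2.png",cv2.resize(a,None,fx=4.5,fy=4.5,interpolation=cv2.INTER_CUBIC))
E
```

```text
[0.52727894 0.16174574 0.        ] [ 0.56978812 -0.09290199  0.        ] [0.67620597 0.18553388 0.027     ] [ 0.71702904 -0.07091856  0.027     ]
yaw 0.1616226766677045 0.25817144619560345 0.2596812976755588
depth 0.14983684701128464 origin [0.63145823 0.04731305 0.        ]
tube [0.4592989  0.07833634 0.02      ] [ 0.49995582 -0.06973149  0.02      ] 0.153548254241857 yaw 0.26797854985431097 in rest [-0.15677339 -0.01801747]
```

View pics/crop2.png

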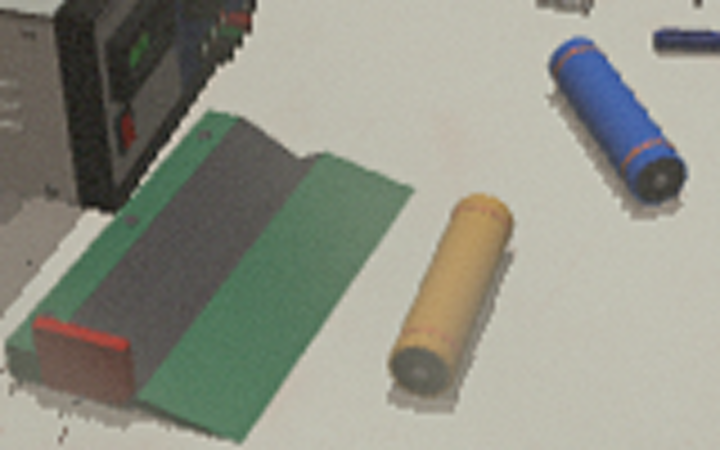

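Brass tube with black plugs: top (279,212). Look-alike: blue tube at top (358,211). The crop shows dark end plugs on the golden one, so I choose it. The rest lies beyond it, with the red stop at its left end (+y). Now moving to behind the tube.

```bash
R='[{"claw":1,"travel":[0.1,0.18,0],"turn":0},{"claw":1,"travel":[0.2,0.37,0],"turn":0},{"claw":1,"travel":[0.3,0.55,0],"turn":0},{"claw":1,"travel":[0.4,0.73,0],"turn":0},{"claw":1,"travel":[0.49,0.915,0],"turn":0}]'
python3 -m inch '[{"claw":1,"travel":[0.1,0.18,0],"turn":0},{"claw":1,"travel":[0.2,0.37,0],"turn":0},{"claw":1,"travel":[0.3,0.55,0],"turn":0},{"claw":1,"travel":[0.4,0.73,0],"turn":0},{"claw":1,"travel":[0.49,0.915,0],"turn":0}]'
python3 -m inch '[{"claw":1,"travel":[0.1,0.18,0],"turn":0},{"claw":1,"travel":[0.2,0.37,0],"turn":0},{"claw":1,"travel":[0.3,0.55,0],"turn":0},{"claw":1,"travel":[0.4,0.73,0],"turn":0},{"claw":1,"travel":[0.49,0.915,0],"turn":0}]'
python3 -m inch '[{"claw":1,"travel":[0.1,0.18,0],"turn":0},{"claw":1,"travel":[0.2,0.37,0],"turn":0},{"claw":1,"travel":[0.3,0.55,0],"turn":0},{"claw":1,"travel":[0.4,0.73,0],"turn":0},{"claw":1,"travel":[0.45,0.915,0],"turn":0}]'
```

```text
clock: 0.6
position: [0.239, -0.3729, 0.2499]
ee_rot: [-0.0, 0.992, 0.123, 0.0]
contact_force: [0.3, 0.1, 0.6]
width: 0.0854
gripper_force: 0.0
clock: 1.1
position: [0.3369, -0.19, 0.2502]
ee_rot: [0.0, 0.992, 0.123, 0.0]
contact_force: [0.7, -0.1, 0.5]
width: 0.0855
gripper_force: 0.0
clock: 1.6
position: [0.4277, -0.007, 0.2501]
ee_rot: [0.0, 0.992, 0.123, 0.0]
contact_force: [0.5, -0.4, 0.4]
width: 0.0855
gripper_force: 0.0
```

```bash
python3 -m inch '[{"claw":1,"travel":[0,0,-0.25],"turn":0},{"claw":1,"travel":[0,0,-0.5],"turn":0},{"claw":1,"travel":[0,0,-0.65],"turn":0},{"claw":1,"travel":[0,0,-0.65],"turn":0}]'
python3 - <<'E'
from rig import imaging
import cv2
cv2.imwrite("pics/w1.png",imaging.get_image("wrist")[:,:,::-1])
print(imaging.camera_params("wrist"))
E
```

```text
clock: 2.0
position: [0.4226, -0.0077, 0.1167]
ee_rot: [-0.002, 0.992, 0.123, -0.005]
contact_force: [0.1, -0.3, 0.9]
width: 0.0855
gripper_force: 0.0
{'camera_matrix': array([[343.12868284,   0.        , 282.49338105],
       [  0.        , 343.12868284, 215.47971146],
       [  0.        ,   0.        ,   1.        ]]), 'T_tool_cam': array([[-2.24144307e-04, -9.44829030e-01, -3.27563818e-01,
         8.39170553e-02],
       [ 9.99999952e-01, -1.41250727e-04, -2.76851421e-04,
        -1.01867825e-03],
       [ 2.15308632e-04, -3.27563864e-01,  9.44829016e-01,
        -1.23335297e-01],
       [ 0.00000000e+00,  0.00000000e+00,  0.00000000e+00,
         1.00000000e+00]])}
```

View pics/w1.png

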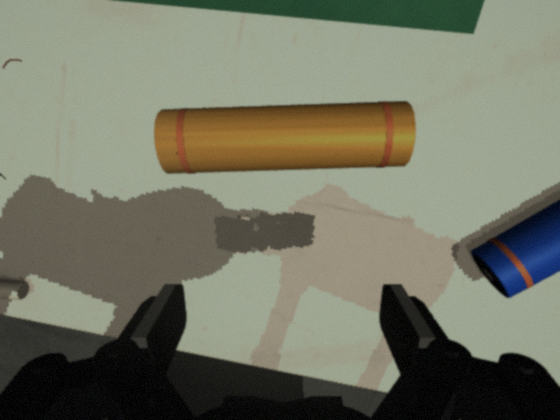

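The wrist view shows the tube at (285,137), nearly square to the fingers; the blue tube's end is at (490,270), and a marker end is at (25,287).

```bash
cat >> h.py <<'E'
from scipy.spatial.transform import Rotation as Ro
from rig import get_state
def wpx(u,v,z):
    s=get_state();p=imaging.camera_params("wrist");T=p["T_tool_cam"]
    R=Ro.from_quat(np.roll(s["ee_rot"],-1)).as_matrix()
    o=s["position"]+R@T[:3,3]; d=R@T[:3,:3]@np.linalg.solve(p["camera_matrix"],[u,v,1.])
    return o+d*(z-o[2])/d[2]
E
python3 - <<'E'
from h import *
s=get_state();P=s["position"];R=Ro.from_quat(np.roll(s["ee_rot"],-1)).as_matrix()
print(P)
for n,u,v,z in [("L",158,141,.02),("R",412,133,.02),("blueend",475,255,.02),("blueedge",510,295,.02),("marker",28,287,.008),("footR",473,33,0),("footL",110,0,0)]:
    w=wpx(u,v,z);print(n,w.round(4),"tool",(R.T@(w-P)).round(4))
E
```

```text
[ 0.42489803 -0.00822784  0.11895899]
L [0.4602 0.0838 0.02  ] tool [ 0.0571 -0.0804  0.0989]
R [ 0.5044 -0.0712  0.02  ] tool [0.0621 0.0807 0.0985]
blueend [ 0.4355 -0.1459  0.02  ] tool [-0.023   0.1363  0.0988]
blueedge [ 0.4114 -0.1851  0.02  ] tool [-0.0559  0.1684  0.0989]
marker [0.3205 0.1719 0.008 ] tool [-0.0567 -0.1999  0.1116]
footR [ 0.5713 -0.0935 -0.    ] tool [0.1216 0.1187 0.1182]
footL [0.5338 0.1296 0.    ] tool [ 0.1398 -0.1067  0.1185]
```

```bash
python3 -m inch '[{"claw":1,"travel":[0,0,-0.2],"turn":0},{"claw":1,"travel":[0,0,-0.4],"turn":0},{"claw":1,"travel":[0,0,-0.5],"turn":0},{"claw":1,"travel":[0,0,-0.5],"turn":0}]'
python3 -m inch '[{"claw":1,"travel":[0.05,0.01,0],"turn":0},{"claw":1,"travel":[0.1,0.025,0],"turn":0},{"claw":1,"travel":[0.13,0.032,0],"turn":0},{"claw":1,"travel":[0.16,0.04,0],"turn":0},{"claw":1,"travel":[0.16,0.04,0],"turn":0}]'
```

```text
clock: 2.45
position: [0.4264, -0.0088, 0.0199]
ee_rot: [-0.0, 0.992, 0.123, -0.001]
contact_force: [-0.5, -0.1, -0.3]
width: 0.0855
gripper_force: 0.0
clock: 2.95
position: [0.4604, -0.0005, 0.0211]
ee_rot: [0.0, 0.992, 0.123, 0.001]
contact_force: [-0.1, 1.0, 0.3]
width: 0.0858
gripper_force: 0.0
```

```bash
python3 -m inch '[{"claw":1,"travel":[0.025,0.004,0],"turn":-0.005},{"claw":1,"travel":[0.05,0.008,0],"turn":-0.01},{"claw":1,"travel":[0.075,0.012,0],"turn":-0.016},{"claw":1,"travel":[0.1,0.016,0],"turn":-0.022},{"claw":1,"travel":[0.125,0.02,0],"turn":-0.027}]'
python3 -m inch '[{"claw":1,"travel":[0.02,0.003,0],"turn":0},{"claw":1,"travel":[0.04,0.006,0],"turn":0},{"claw":1,"travel":[0.06,0.01,0],"turn":0},{"claw":1,"travel":[0.08,0.013,0],"turn":0},{"claw":1,"travel":[0.09,0.014,0],"turn":0}]'
python3 - <<'E'
from rig import imaging
import cv2
cv2.imwrite("pics/w2.png",imaging.get_image("wrist")[:,:,::-1])
E
```

```text
clock: 3.45
position: [0.4839, 0.0034, 0.0203]
ee_rot: [0.0, 0.997, 0.08, -0.0]
contact_force: [0.1, -0.3, 0.6]
width: 0.0852
gripper_force: 0.1
clock: 3.95
position: [0.502, 0.0062, 0.0204]
ee_rot: [0.0, 0.997, 0.081, 0.0]
contact_force: [0.2, 0.7, -0.2]
width: 0.0854
gripper_force: 0.0
```

View pics/w2.png

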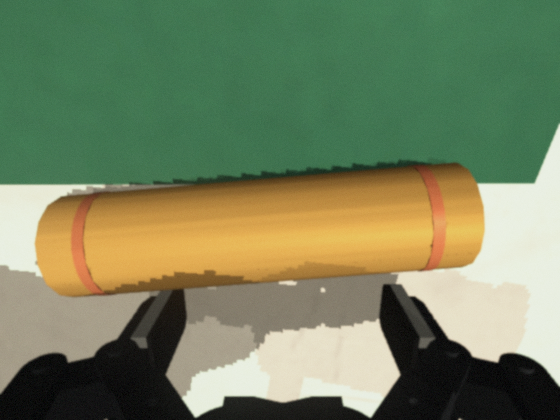

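```bash
python3 -m inch '[{"claw":1,"travel":[0.02,0.003,0],"turn":0},{"claw":1,"travel":[0.04,0.006,0],"turn":0},{"claw":1,"travel":[0.06,0.01,0],"turn":0},{"claw":1,"travel":[0.08,0.013,0.003],"turn":0},{"claw":1,"travel":[0.1,0.016,0.006],"turn":0}]'
python3 -m inch '[{"claw":1,"travel":[0.02,0.003,0.004],"turn":0},{"claw":1,"travel":[0.04,0.006,0.008],"turn":0},{"claw":1,"travel":[0.06,0.01,0.012],"turn":0},{"claw":1,"travel":[0.08,0.013,0.016],"turn":0},{"claw":1,"travel":[0.1,0.016,0.02],"turn":0}]'
python3 -m inch '[{"claw":1,"travel":[0.02,0.003,0.004],"turn":0},{"claw":1,"travel":[0.04,0.006,0.008],"turn":0},{"claw":1,"travel":[0.06,0.01,0.012],"turn":0},{"claw":1,"travel":[0.08,0.013,0.016],"turn":0},{"claw":1,"travel":[0.1,0.016,0.02],"turn":0}]'
python3 - <<'E'
from rig import imaging
import cv2
cv2.imwrite("pics/w3.png",imaging.get_image("wrist")[:,:,::-1])
E
```

```text
clock: 4.5
position: [0.5215, 0.0095, 0.0215]
ee_rot: [0.0, 0.997, 0.081, -0.0]
contact_force: [-1.9, 0.3, 1.4]
width: 0.0853
gripper_force: 0.7
clock: 5.0
position: [0.5417, 0.0126, 0.0256]
ee_rot: [0.0, 0.997, 0.081, -0.0]
contact_force: [-1.8, 0.0, 1.3]
width: 0.0856
gripper_force: 0.8
clock: 5.5
position: [0.5618, 0.0158, 0.0296]
ee_rot: [0.0, 0.997, 0.081, -0.0]
contact_force: [-2.0, -0.1, 1.4]
width: 0.0855
gripper_force: 0.8
```

View pics/w3.png

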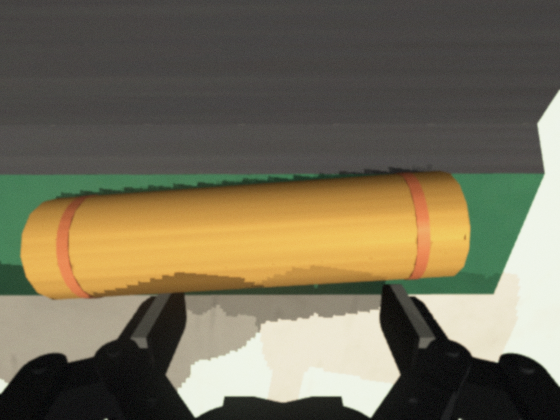

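```bash
python3 -m inch '[{"claw":1,"travel":[0.015,0.002,0.003],"turn":-0.005},{"claw":1,"travel":[0.03,0.005,0.006],"turn":-0.01},{"claw":1,"travel":[0.045,0.007,0.009],"turn":-0.014},{"claw":1,"travel":[0.06,0.01,0.012],"turn":-0.016},{"claw":1,"travel":[0.075,0.012,0.015],"turn":-0.016}]'
python3 -m inch '[{"claw":1,"travel":[0.012,0.002,0],"turn":0},{"claw":1,"travel":[0.024,0.004,0],"turn":0},{"claw":1,"travel":[0.036,0.006,0],"turn":0},{"claw":1,"travel":[0.048,0.008,0],"turn":0},{"claw":1,"travel":[0.06,0.01,0],"turn":0}]'
python3 - <<'E'
from rig import imaging
import cv2
cv2.imwrite("pics/w4.png",imaging.get_image("wrist")[:,:,::-1])
E
```

```text
clock: 6.05
position: [0.5769, 0.0183, 0.0326]
ee_rot: [0.0, 0.998, 0.056, 0.0]
contact_force: [0.2, 0.6, -0.0]
width: 0.0854
gripper_force: 0.3
clock: 6.55
position: [0.5889, 0.0202, 0.0326]
ee_rot: [0.0, 0.998, 0.056, 0.0]
contact_force: [0.8, -0.3, -0.2]
width: 0.0856
gripper_force: 0.0
```

View pics/w4.png

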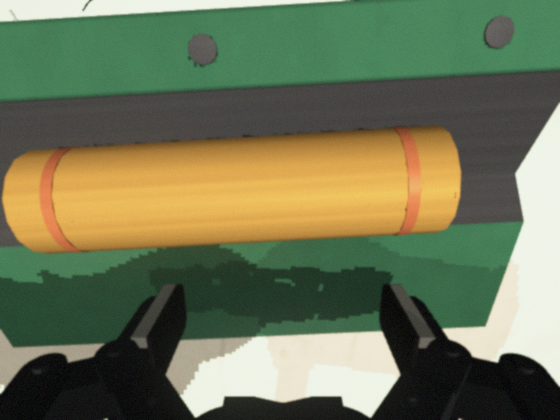

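The tube now lies in the V at (230,190), parallel to the rails; its right end is at (460,180). Next: retreat up, shut the fingers, and work out where that end is.

```bash
python3 - <<'E'
from h import *
c,s=np.cos(.162),np.sin(.162);o=np.array([.6315,.0473])
for u,v,z in [(458,180,.026),(5,198,.026),(522,220,.014),(516,174,.003)]:
    w=wpx(u,v,z);d=w[:2]-o;print(w.round(4),"rest",(c*d[0]+s*d[1]).round(4),(-s*d[0]+c*d[1]).round(4))
for y in (-.13,): print(o+np.array([-s*y,c*y]))
E
python3 -m inch '[{"claw":1,"travel":[-0.05,-0.01,0.2],"turn":0.0},{"claw":-1,"travel":[-0.05,-0.01,0.4],"turn":0.01},{"claw":-1,"travel":[-0.05,-0.01,0.5],"turn":0.016},{"claw":-1,"travel":[-0.05,-0.01,0.5],"turn":0.016}]'
```

```text
[ 0.6498 -0.0404  0.026 ] rest 0.0039 -0.0895
[0.6229 0.135  0.026 ] rest 0.0057 0.0879
[ 0.6333 -0.0799  0.014 ] rest -0.0187 -0.1258
[ 0.6514 -0.0783  0.003 ] rest -0.0006 -0.1271
[ 0.652468   -0.08099787]
clock: 7.0
position: [0.5809, 0.018, 0.1361]
ee_rot: [0.001, 0.997, 0.081, 0.004]
contact_force: [-0.2, 0.8, 0.5]
width: 0.0438
gripper_force: 0.0
```

```bash
python3 -m inch '[{"claw":-1,"travel":[0.1,-0.15,0],"turn":0.0},{"claw":-1,"travel":[0.2,-0.3,0],"turn":0},{"claw":-1,"travel":[0.3,-0.45,0],"turn":0},{"claw":-1,"travel":[0.365,-0.545,0],"turn":0},{"claw":-1,"travel":[0.365,-0.545,0],"turn":0}]'
python3 - <<'E'
from rig import imaging
import cv2
cv2.imwrite("pics/w5.png",imaging.get_image("wrist")[:,:,::-1])
E
```

```text
clock: 7.5
position: [0.6527, -0.0937, 0.1305]
ee_rot: [0.0, 0.997, 0.079, -0.0]
contact_force: [-0.0, 0.4, -0.8]
width: 0.0
gripper_force: 0.0
```

View pics/w5.png

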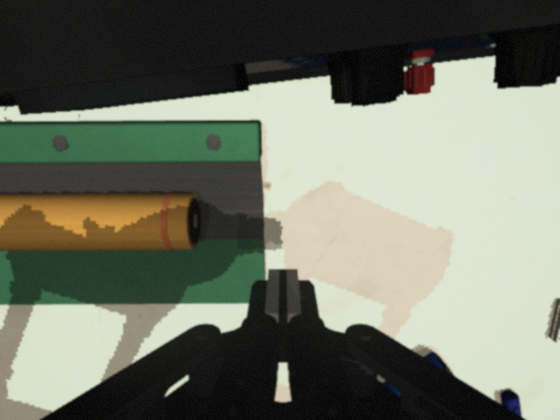

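```bash
python3 - <<'E'
from h import *
c,s=np.cos(.162),np.sin(.162);o=np.array([.6315,.0473])
P=get_state()["position"];print(P)
for n,w in [("tcp",P),("end",wpx(196,220,.026)),("restcorner",wpx(261,122,.027)),("foot",wpx(265,303,0)),("ovenbot",wpx(245,90,0)),("knob",wpx(365,103,.03)),("oventop frontR top cam",px2w(362,105,0.0)),("z.15",px2w(362,92,.1))]:
    d=w[:2]-o;print(n,w.round(4),"rest",(c*d[0]+s*d[1]).round(4),(-s*d[0]+c*d[1]).round(4))
E
```

```text
[ 0.65121546 -0.09178784  0.13058128]
tcp [ 0.6512 -0.0918  0.1306] rest -0.003 -0.1404
end [ 0.6425 -0.0301  0.026 ] rest -0.0017 -0.0782
restcorner [ 0.7162 -0.0663  0.027 ] rest 0.0653 -0.1257
foot [ 0.5655 -0.0892  0.    ] rest -0.0872 -0.124
ovenbot [ 0.7336 -0.051   0.    ] rest 0.0849 -0.1134
knob [ 0.7379 -0.1285  0.03  ] rest 0.0767 -0.1906
oventop frontR top cam [ 0.7921 -0.2306  0.    ] rest 0.1137 -0.3002
z.15 [ 0.7871 -0.2148  0.1   ] rest 0.1113 -0.2837
```

The tube's open end is at (196,220) → rest y ≈ -0.078. The oven front lies near the camera side, so I turn the wrist +90° up high before descending, so the camera overhangs the tube rather than the oven.

```bash
python3 -m inch '[{"claw":-1,"travel":[0,0,0.1],"turn":0.047},{"claw":-1,"travel":[0,0,0.1],"turn":0.094},{"claw":-1,"travel":[0,0,0.1],"turn":0.141},{"claw":-1,"travel":[0,0,0.1],"turn":0.188},{"claw":-1,"travel":[0,0,0.1],"turn":0.235}]'
python3 -m inch '[{"claw":-1,"travel":[0,0,0],"turn":0.047},{"claw":-1,"travel":[0,0,0],"turn":0.094},{"claw":-1,"travel":[0,0,0],"turn":0.141},{"claw":-1,"travel":[0,0,0],"turn":0.188},{"claw":-1,"travel":[0,0,0],"turn":0.235}]'
python3 -m inch '[{"claw":-1,"travel":[0.01,0,0],"turn":0.03},{"claw":-1,"travel":[0.01,0,0],"turn":0.03},{"claw":-1,"travel":[0.01,0,0],"turn":0.03},{"claw":-1,"travel":[0.01,0,0],"turn":0.03}]'
python3 - <<'E'
from rig import get_state
print(get_state()['position'],get_state()['ee_rot'])
E
```

```text
clock: 8.05
position: [0.6499, -0.089, 0.1516]
ee_rot: [-0.001, 0.899, 0.438, -0.001]
contact_force: [-1.1, -0.4, -0.8]
width: -0.0001
gripper_force: 0.0
clock: 8.55
position: [0.6499, -0.089, 0.1515]
ee_rot: [-0.001, 0.68, 0.733, -0.0]
contact_force: [0.0, -0.4, 0.4]
width: -0.0002
gripper_force: 0.0
clock: 8.95
position: [0.6529, -0.0902, 0.1522]
ee_rot: [-0.0, 0.648, 0.762, -0.0]
contact_force: [-0.6, -0.2, -0.2]
width: -0.0001
gripper_force: 0.0
[ 0.65290151 -0.09016842  0.15221595] [-4.52758136e-04  6.47934644e-01  7.61695790e-01 -1.22759950e-04]
```

```bash
python3 -m inch '[{"claw":-1,"travel":[0,0,-0.2],"turn":0},{"claw":-1,"travel":[0,0,-0.35],"turn":0},{"claw":-1,"travel":[0,0,-0.5],"turn":0},{"claw":-1,"travel":[0,0,-0.555],"turn":0},{"claw":-1,"travel":[0,0,-0.555],"turn":0}]'
python3 -m inch '[{"claw":-1,"travel":[-0.008,0.05,0],"turn":0},{"claw":-1,"travel":[-0.016,0.1,0],"turn":0},{"claw":-1,"travel":[-0.024,0.15,0],"turn":0},{"claw":-1,"travel":[-0.032,0.2,0],"turn":0},{"claw":-1,"travel":[-0.036,0.22,0],"turn":0}]'
python3 -m inch '[{"claw":-1,"travel":[-0.003,0.02,0],"turn":0},{"claw":-1,"travel":[-0.007,0.04,0],"turn":0},{"claw":-1,"travel":[-0.01,0.06,0],"turn":0},{"claw":-1,"travel":[-0.013,0.08,0],"turn":0},{"claw":-1,"travel":[-0.016,0.1,0],"turn":0}]'
python3 -m inch '[{"claw":-1,"travel":[-0.003,0.02,0],"turn":0},{"claw":-1,"travel":[-0.006,0.035,0],"turn":0},{"claw":-1,"travel":[-0.008,0.05,0],"turn":0},{"claw":-1,"travel":[-0.01,0.065,0],"turn":0},{"claw":-1,"travel":[-0.013,0.08,0],"turn":0}]'
```

```text
clock: 9.45
position: [0.6521, -0.0905, 0.0397]
ee_rot: [-0.002, 0.648, 0.762, -0.001]
contact_force: [-0.2, -0.2, -0.6]
width: -0.0
gripper_force: 0.0
clock: 9.95
position: [0.6461, -0.0451, 0.0422]
ee_rot: [0.0, 0.647, 0.762, 0.0]
contact_force: [0.1, -0.5, -0.2]
width: 0.0001
gripper_force: 0.0
clock: 10.45
position: [0.6432, -0.0269, 0.0416]
ee_rot: [0.0, 0.648, 0.762, 0.0]
contact_force: [-0.7, -2.3, 1.4]
width: 0.0001
gripper_force: 0.9
clock: 10.95
position: [0.6405, -0.0106, 0.0415]
ee_rot: [0.0, 0.648, 0.762, 0.0]
contact_force: [0.8, -1.0, 0.4]
width: -0.0002
gripper_force: 0.8
```

```bash
python3 -m inch '[{"claw":-1,"travel":[-0.002,0.012,0],"turn":0},{"claw":-1,"travel":[-0.004,0.024,0],"turn":0},{"claw":-1,"travel":[-0.006,0.036,0],"turn":0},{"claw":-1,"travel":[-0.008,0.048,0],"turn":0},{"claw":-1,"travel":[-0.01,0.06,0],"turn":0}]'
python3 -m inch '[{"claw":-1,"travel":[-0.001,0.006,0],"turn":0},{"claw":-1,"travel":[-0.002,0.012,0],"turn":0},{"claw":-1,"travel":[-0.003,0.018,0],"turn":0}]'
```

```text
clock: 11.45
position: [0.6385, 0.0014, 0.0415]
ee_rot: [0.0, 0.648, 0.762, 0.0]
contact_force: [0.6, -0.9, 0.1]
width: 0.0
gripper_force: 0.7
clock: 11.75
position: [0.6379, 0.0049, 0.0415]
ee_rot: [0.0, 0.648, 0.762, 0.0]
contact_force: [0.3, -1.3, 0.6]
width: -0.0001
gripper_force: 0.6
```

```bash
python3 - <<'E'
from rig import imaging
import cv2
im=imaging.get_image("wrist")[:,:,::-1]
cv2.imwrite("pics/w6.png",im)
E
```

```text
(no output)
```

View pics/w6.png

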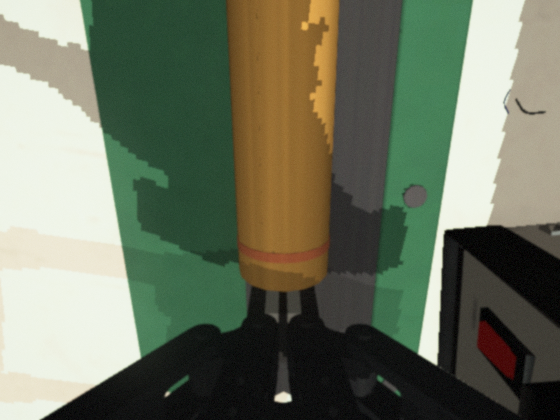

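The tube sits in the V at (283,200) with the shut fingers against its end; the stop is out of view. Continuing until the force rises.

```bash
python3 -m inch '[{"claw":-1,"travel":[-0.001,0.005,0],"turn":0},{"claw":-1,"travel":[-0.002,0.01,0],"turn":0}]' | grep -E "pos|contact"
python3 -m inch '[{"claw":-1,"travel":[-0.001,0.005,0],"turn":0},{"claw":-1,"travel":[-0.001,0.005,0],"turn":0}]' | grep -E "pos|contact"
```

```text
position: [0.6375, 0.0068, 0.0415]
contact_force: [-0.1, -0.7, 0.3]
position: [0.6373, 0.008, 0.0415]
contact_force: [0.9, -0.4, 0.1]
```

```bash
python3 -m inch '[{"claw":-1,"travel":[-0.001,0.005,0],"turn":0},{"claw":-1,"travel":[-0.001,0.005,0],"turn":0}]' | grep -E "pos|contact"
python3 -m inch '[{"claw":-1,"travel":[-0.001,0.005,0],"turn":0},{"claw":-1,"travel":[-0.001,0.005,0],"turn":0}]' | grep -E "pos|contact"
```

```text
position: [0.637, 0.009, 0.0415]
contact_force: [0.9, -1.4, -0.2]
position: [0.6371, 0.009, 0.0415]
contact_force: [0.8, -3.1, -0.1]
```

```bash
python3 -m inch '[{"claw":-1,"travel":[-0.001,0.005,0],"turn":0},{"claw":-1,"travel":[-0.001,0.005,0],"turn":0}]' | grep -E "pos|contact"
```

```text
position: [0.6371, 0.0091, 0.0416]
contact_force: [0.5, -7.2, -0.9]
```

Firm stop: the force climbs while the tool stands still. Backing off along the V, then up.

```bash
python3 -m inch '[{"claw":-1,"travel":[0.005,-0.03,0],"turn":0},{"claw":-1,"travel":[0.02,-0.12,0],"turn":0},{"claw":-1,"travel":[0.04,-0.25,0],"turn":0},{"claw":-1,"travel":[0.04,-0.25,0.2],"turn":0},{"claw":-1,"travel":[0.04,-0.25,0.4],"turn":0}]'
python3 -m inch '[{"claw":-1,"travel":[-0.15,-0.2,0.2],"turn":0},{"claw":-1,"travel":[-0.3,-0.4,0.3],"turn":0},{"claw":-1,"travel":[-0.4,-0.6,0.4],"turn":0},{"claw":-1,"travel":[-0.5,-0.8,0.4],"turn":0},{"claw":-1,"travel":[-0.5,-0.8,0.4],"turn":0}]'
python3 - <<'E'
from rig import imaging
import cv2
a=imaging.get_image("top")[100:220,190:350,::-1]
cv2.imwrite("pics/t7.png",cv2.resize(a,None,fx=4.5,fy=4.5,interpolation=cv2.INTER_CUBIC))
E
```

```text
clock: 13.3
position: [0.6437, -0.0406, 0.1207]
ee_rot: [-0.002, 0.648, 0.761, -0.001]
contact_force: [1.4, 0.5, 0.2]
width: -0.0001
gripper_force: 0.0
clock: 13.8
position: [0.5427, -0.2041, 0.2031]
ee_rot: [0.001, 0.649, 0.76, -0.001]
contact_force: [0.1, 1.2, -0.2]
width: -0.0002
gripper_force: 0.0
```

View pics/t7.png

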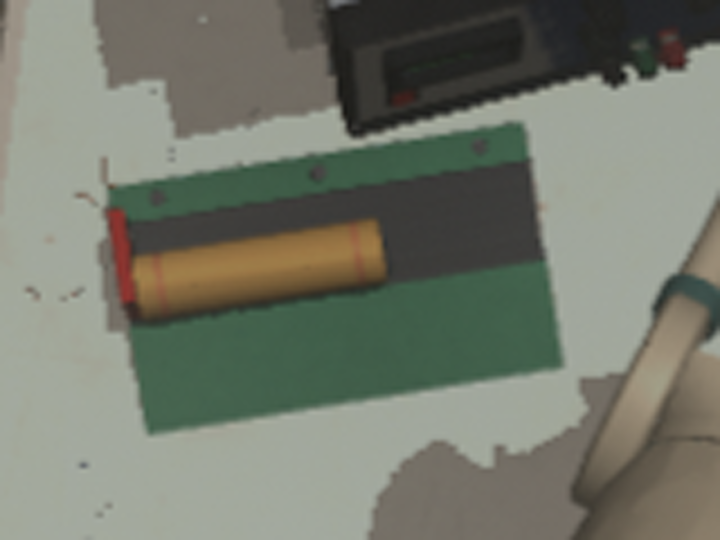

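The tube lies in the V with its left end against the red stop, at crop (135,285), and the robot is clear.

```bash
python3 -c "
from rig import ticket; print(ticket.sign_off())"
```

```text
the job is handed in; nothing more can be done
None
```

The brass tube was rolled up the ramp and over the crest into the V, then pushed along it until it stopped against the red stop. The last top-camera picture shows it lying there with the arm clear, and I handed the job in at about 14 s; the verdict was not shown.

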